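Gauge the blind spacer and hold it hole-up

TASK

One end of the metal spacer has a blind hole, the other is solid: find the hole by trying the ends on the level gauge pin, push the spacer fully home on the pin and let go, so that it hangs there by itself and shows that the hole is clear. Then take it off, turn it over so that the hole faces up for its stud, and finish still holding it like that in the gripper, upright and still, well clear of the bench (at least 10 cm under it) and of everything else. Leave the other things on the bench where they are.

Things in the scene. Friction and masses are not known exactly. Their poses are not given: they have to be found in the camera images.
- spacer: Plain grey metal round bar (light alloy), 80 mm long, 40 across, two opposite flats along it (36 across flats), 0.15-0.30 kg, lying on a flat. One end has a centred blind hole 18 wide, 60 deep; the other is solid. Origin: mid-bar on its axis, 18 over the bench at first; x along the bar, z square to the flats. Which end has the hole has to be found by trying it on the pin, or by looking.
- gauge_stand: Grey stand, fixed. Base plate 130 x 76 x 12 mm, its bolt heads 19 high; an upright 18 x 30, 122 high, carries a level steel gauge pin. Origin: on the bench under the pin's shoulder; x points level along the pin to its free tip, z up. Base from 41 behind to 89 ahead of the origin (along x), upright 6 to 24 behind, with a nut and pin end to 37 behind.
- pin_shoulder (a point): Centre of the shoulder face (disc 22 mm wide) at the pin's root, 105 over the bench, axes as the stand. Pin 15 thick, 54 long from here, the last 8 a rounded nose. A spacer fully home has its hole's rim at the shoulder, its middle 40 out along x, and hangs about 1.5 low on the pin. Solid end to the pin, it stops at the nose, its middle 94 out.
- tea_mug: Bystander, fixed: blue mug, 84 mm across, 96 tall, on the left.
- tape_roll: Bystander, loose: roll of grey cloth tape lying flat, 96 mm across, 48 tall (mm); origin at the centre of its underside.
- pliers: Bystander, fixed: combination pliers with blue grips, lying flat, 166 x 59 x 14 (mm); origin at the centre of its underside.
- vernier_caliper: Bystander, fixed: steel caliper lying flat, 213 x 72 x 7 (mm); origin at the centre of its underside.
- c_clamp: Bystander, fixed: blue C-clamp lying flat, 142 x 78 x 20 (mm); origin at the centre of its underside.
- flux_bottle: Bystander, loose: small white bottle with a blue cap, 47 wide, 84 tall (mm); origin at the centre of its underside.
- polish_bar: Bystander, loose: brown bar of polishing compound, 111 x 46 x 33 (mm); origin at the centre of its underside.
- sprue_button: Bystander, loose: cut-off bronze casting cone, 44 wide, 46 tall (mm); origin at the centre of its underside.
- bronze_collar: Bystander, loose: stepped bronze ring lying flat, 52 across, 20 tall (mm); origin at the centre of its underside.
Mind the look-alikes: they are no part of the job. Leave any green or purple look-alike of the spacer alone.

How it is judged:
On the way:
1. the spacer hangs fully home on the gauge pin by its hole, let go of (x of spacer in the frame of pin_shoulder between 0.035 and 0.045 m and distance between spacer and pin_shoulder below 0.046 m and angle between the x axis of spacer and the x axis of pin_shoulder, either way round below 0.15 rad and height (world z) of spacer above 0.095 m and contact force between spacer and the fingers below 0.05 N and linear speed of spacer below 0.02 m/s), for 0.3 s.
At the end, for the whole second after the job is handed in: The gripper holds the spacer still with its hole up: its axis within 17 degrees of vertical, its middle more than 120 mm over the bench, touching neither the stand nor any bystander (angle between spacer's own x axis and vertical below 0.3 rad and height (world z) of spacer above 0.12 m and contact force between spacer and the fingers above 1 N and contact force between spacer and gauge_stand below 0.05 N and linear speed of spacer below 0.03 m/s and contact force between spacer and tea_mug below 0.05 N and contact force between spacer and flux_bottle below 0.05 N and contact force between spacer and tape_roll below 0.05 N); the arm keeps its last pose, push and grip.
It fails at once if a bystander is pushed more than 3 cm from its place (distance of any of tape_roll, flux_bottle, polish_bar, sprue_button, bronze_collar from where it was at the start of the episode above 0.03 m).
It also fails if it takes over 61 s, if anything falls off the work surface, if the arm or the gripper's body presses on something with over 40 N, if the wrist force passes 120 N, or if a joint passes its speed limit or range.

ROBOT

A 6-joint arm with a two-finger parallel gripper is mounted at the origin on a cart in front of the work surface, level with it; the furniture and walls round the work are solid. World frame = base frame: x ahead of the robot, y to its left, z up, the work surface at z = 0. Lengths are in m, angles in rad, forces in N, time in s.
With the tool pointing down it reaches from about 0.275 to 0.725 m from the base axis. Payload 15.9 kg.
Tool frame: the origin (TCP) lies midway between the tips of the shut fingers; the grasp point (between the pads) lies 19 mm behind it; y points along the fingers, x is the direction in which the jaws open and shut, and the axes are right-handed (so a half turn about y gives the same grasp; the last joint's range is limited). The gripper opens to 85 mm and grips with 20 to 120 N. Pads are 22 mm wide; open, the fingers measure 114 mm over their backs; the gripper's body (76 mm by 85 mm) begins 54 mm behind the grasp point. The pads swing forward as they close: fully open they stand 13 mm farther back than shut.
Start: joints at [1.228, 0.213, -0.034, 1.323, 0, 1.571], TCP at [0.168, 0.471, 0.231] pointing down, gripper open.
Joint ranges: [-2.98, 2.98], [-0.74, 1.72], [-1.14, 1.35], [-2.1, 2.04], [-1.57, 1.44], [-3.14, 3.14]. Speed limits (rad/s): [1.89, 1.89, 2.39, 2.57, 3.14, 3.14].

INTERFACE

Orientations are given as [roll, pitch, yaw] about the fixed x, y, z axes, in that order (R = Rz(yaw) Ry(pitch) Rx(roll)).
In Python, from plant import ctrl gives the robot as it stands.
- The arm moves only by the tool jog_arm, never from a script. Its argument "rows" is a list of rows, each a list of 7 numbers: the turn, a rotation vector about the world's x, y, z in rad, then the shift along the world's x, y, z in cm, then the opening, from -1 (shut) to 1 (fully open), so that 0 is half open. In form: [[rx, ry, rz, dx, dy, dz, grip], ...]. A call has 1 to 10 rows; each row shifts and turns the commanded pose from where the row before left it; what a row does not reach is not made up. A row lasts 1/8 s, in which the tool goes at most 62.5 mm and 10.7 degrees, less where a joint would pass 70% of its speed; a pose out of reach is approached as far as the arm can. A call is refused whole if a number of a shift passes 6.25 or a number of a turn 0.188, either way. A call with a gripper value outside its range is refused whole. The fingers move at their own pace and stop on an object; the grip force is fixed at half the most. Time passes only in rows, so rows that do not move let the fingers close. It gives the time, the measured TCP pose, the force and the opening at its end, in the units of the state.
- ctrl.observe(): the state, without advancing time (a new reading comes with each control period).
- ctrl.camera(name): name is "scene" or "top" or "wrist"; returns a dict with "pixels" (420x560x3 uint8, red, green, blue), "range_z" (420x560 float32, m along the optical axis (not along the pixel's ray), 0 where there is no reading), "K" (3x3 intrinsics, pixels), "camera_from_world" (4x4, takes a point from world to camera coordinates); the wrist camera has in their place "hand_eye" (4x4, takes a point from camera to tool coordinates, whose origin is the TCP and whose axes are the tool frame's). Camera axes: x right, y down, z forward; pixel columns grow to the right and rows downward; lengths in m; the calibration is good to about 2 mm. A picture is of the moment at which its call begins: read the wrist's pose just before it.
- ctrl.sign_off(): hands the job in, once; it reports no verdict.
The state is a dict: "time": time; "qpos": joint angles; "joint_velocities": joint speeds; "joint_torque": joint torques, N m; "ee_pos": TCP position; "orientation": TCP orientation; "force": force on the tool from outside, world axes, zero at the start; "wrist_torque": the same for the moment, N m; "finger_gap": finger opening in m.
Only numpy, scipy, OpenCV 4.12 (cv2) and the standard library are available. Lean on these libraries where they do the work, as an engineer would, in place of code of your own. Each camera call takes 0.05 s, during which the arm holds its last target. There are 200 camera calls.

## Working session

There is one attempt and no reset: what is moved stays moved. The work goes in short steps, Python scripts to look and compute and a tool call to move; the robot and the scene stay as the last step left them, time stands still between calls to the robot, and variables do not carry over. Pictures are saved under pics/ and viewed, about 8 in all and at most 12, crops included, and the job is handed in when it is done.

Besides the shell and the picture viewer there is one more tool, called after "Emit:" as name([rows], argument=value, ...), one row to a line, values as JSON. jog_arm: Moves the arm, as the interface text tells. Its arguments: {"type":"object","properties":{"rows":{"type":"array","items":{"type":"array","items":{"type":"number"}}}},"required":["rows"]}

```bash
ls; mkdir -p pics
python3 - <<'E'
from plant import ctrl
import cv2,numpy as np
s=ctrl.observe(); print(s)
for n in("scene","top"):
    c=ctrl.camera(n); np.savez(f"pics/{n}0.npz",**c); cv2.imwrite(f"pics/{n}0.png",c["pixels"][...,::-1])
    print(n,c["K"].tolist(),np.round(c["camera_from_world"],3).tolist())
E
```

```text
pics
{'time': 0.0, 'qpos': array([ 1.22800694e+00,  2.13370965e-01, -3.50528802e-02,  1.32348795e+00,
       -2.23208496e-05,  1.57076899e+00]), 'joint_velocities': array([-0.00059328, -0.00160174,  0.00077616, -0.00148309,  0.00083694,
       -0.00061712]), 'joint_torque': array([-3.90847359e-03, -6.86174083e+01,  4.87115264e+01,  1.75766047e-02,
       -2.20778211e-04,  2.80520158e-05]), 'ee_pos': array([0.16795239, 0.47059421, 0.23081122]), 'orientation': array([-1.57081862e+00,  1.11546759e-03,  1.22803428e+00]), 'force': array([0.74425268, 0.93461681, 0.39699673]), 'wrist_torque': array([0.00195802, 0.01909885, 0.00615214]), 'finger_gap': 0.08548468545645553}
scene [[388.73042719495515, 0.0, 283.21974903300895], [0.0, 388.73042719495515, 206.64295629193538], [0.0, 0.0, 1.0]] [[0.627, -0.779, 0.013, -0.382], [-0.582, -0.48, -0.656, 0.374], [0.517, 0.404, -0.754, 0.746], [0.0, 0.0, 0.0, 1.0]]
top [[464.116611198743, 0.0, 290.1437493864632], [0.0, 464.116611198743, 206.37087892833225], [0.0, 0.0, 1.0]] [[-0.01, -1.0, 0.003, -0.057], [-0.996, 0.01, -0.094, 0.565], [0.094, -0.003, -0.996, 1.174], [0.0, 0.0, 0.0, 1.0]]
```

View pics/top0.png

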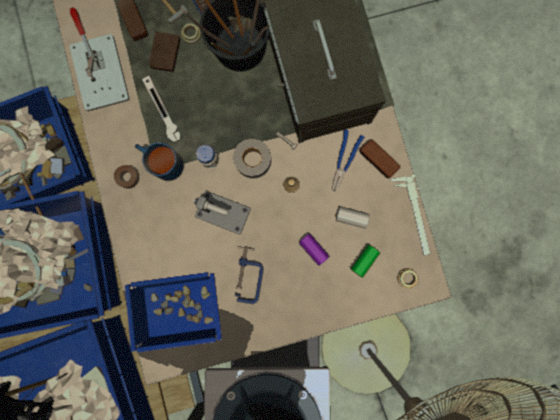

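View pics/scene0.png

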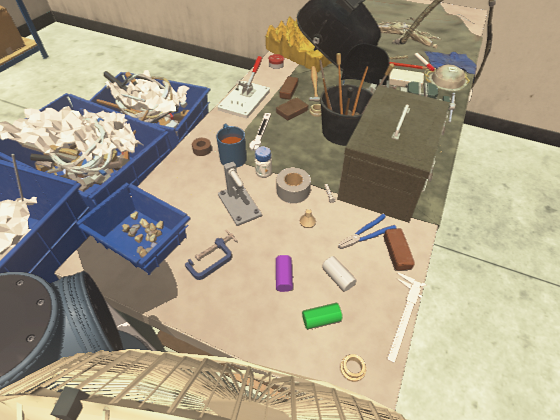

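Top view: the grey bar is at (352,216), with purple (314,248) and green (365,260) look-alikes. The stand is at (222,212). Scene view: grey bar (340,273), purple (284,273), green (322,316), stand (238,200). I choose the grey bar and will measure it in a close crop.

```bash
cat > h.py <<'E'
import numpy as np,cv2
def load(n): return dict(np.load(f"pics/{n}.npz"))
def cloud(c):
    z=c["range_z"].astype(float);K=c["K"];v,u=np.mgrid[:z.shape[0],:z.shape[1]]
    p=np.stack([(u-K[0,2])/K[0,0]*z,(v-K[1,2])/K[1,1]*z,z],-1)
    T=np.linalg.inv(c["camera_from_world"]); w=p@T[:3,:3].T+T[:3,3]; w[z==0]=np.nan; return w
E
python3 - <<'E'
from h import *
t=load("top0");s=load("scene0");ims=[]
def crop(c,u,v,w,h,k): return cv2.resize(c["pixels"][v:v+h,u:u+w,::-1],(w*k,h*k),interpolation=cv2.INTER_CUBIC)
a=np.hstack([crop(t,185,175,80,60,5),crop(t,320,190,80,60,5)]);b=np.hstack([crop(s,205,150,80,60,5),crop(s,300,240,80,60,5)])
cv2.imwrite("pics/crop1.png",np.vstack([a,b]))
for n,c,(u,v,w,h) in(("top",t,(320,195,65,42)),("scene",s,(312,250,55,45))):
    W=cloud(c);hsv=cv2.cvtColor(c["pixels"],cv2.COLOR_RGB2HSV)
    R=W[v:v+h,u:u+w].reshape(-1,3);hh=hsv[v:v+h,u:u+w].reshape(-1,3)
    m=R[:,2]>0.012; P=R[m]; print(n,m.sum(),"bench z",np.nanmedian(R[~m][:,2]),"max",np.nanpercentile(P[:,2],[50,95,100]))
    Q=P[P[:,2]>0.028] 
    (cx,cy),(a,b),ang=cv2.minAreaRect(Q[:,:2].astype(np.float32)); print("top rect",cx,cy,a,b,ang, Q.mean(0))
    (cx,cy),(a,b),ang=cv2.minAreaRect(P[:,:2].astype(np.float32)); print("all rect",cx,cy,a,b,ang)
# stand
for n,c in(("top",t),("scene",s)):
    W=cloud(c).reshape(-1,3)
    g=(abs(W[:,0]-.535)<.1)&(abs(W[:,1]-.1)<.12)
    for lo,hi in((.006,.016),(.09,.1),(.1,.108),(.108,.116),(.116,.13)):
        P=W[g&(W[:,2]>lo)&(W[:,2]<hi)]
        if len(P)>5: print(n,lo,len(P),np.round(P.mean(0),4),[np.round(x,4) for x in cv2.minAreaRect(P[:,:2].astype(np.float32))])
E
```

```text
top 485 bench z -0.001060184360513805 max [0.03303331 0.03786507 0.04049584]
top rect 0.5350114107131958 -0.22422350943088531 0.08024955540895462 0.036027029156684875 73.92382049560547 [ 0.53513549 -0.22395087  0.03378892]
all rect 0.5351144075393677 -0.2242720127105713 0.08011054992675781 0.04023820161819458 74.83613586425781
scene 599 bench z 0.0007711596740311855 max [0.03453613 0.03827775 0.04046407]
top rect 0.5369427800178528 -0.22599361836910248 0.08128222078084946 0.03572547063231468 74.44248962402344 [ 0.5340254  -0.22739031  0.03505433]
all rect 0.5361374020576477 -0.22576802968978882 0.0813741609454155 0.039596714079380035 74.76327514648438
top 0.006 1122 [0.5438 0.1039 0.0111] [array([0.5235, 0.1026]), array([0.1878, 0.2395]), np.float64(10.8998)]
top 0.1 42 [0.5553 0.1204 0.1059] [array([0.5583, 0.1286]), array([0.0907, 0.0237]), np.float64(62.9611)]
top 0.108 151 [0.5563 0.1244 0.1113] [array([0.5579, 0.1277]), array([0.0875, 0.0233]), np.float64(74.528)]
top 0.116 100 [0.5663 0.1493 0.1204] [array([0.561 , 0.1328]), array([0.0556, 0.0294]), np.float64(71.4685)]
scene 0.006 898 [0.5426 0.1001 0.0123] [array([0.5392, 0.0943]), array([0.2076, 0.1083]), np.float64(49.8883)]
scene 0.09 12 [0.5563 0.1483 0.0951] [array([0.5563, 0.1504]), array([0.0043, 0.0137]), np.float64(8.8108)]
scene 0.1 32 [0.554  0.124  0.1052] [array([0.5609, 0.1199]), array([0.0784, 0.0281]), np.float64(75.4014)]
scene 0.108 114 [0.5557 0.118  0.1119] [array([0.5556, 0.1202]), array([0.0737, 0.0292]), np.float64(64.112)]
scene 0.116 76 [0.5676 0.1461 0.1209] [array([0.5651, 0.1342]), array([0.0488, 0.0304]), np.float64(73.1546)]
```

View pics/crop1.png

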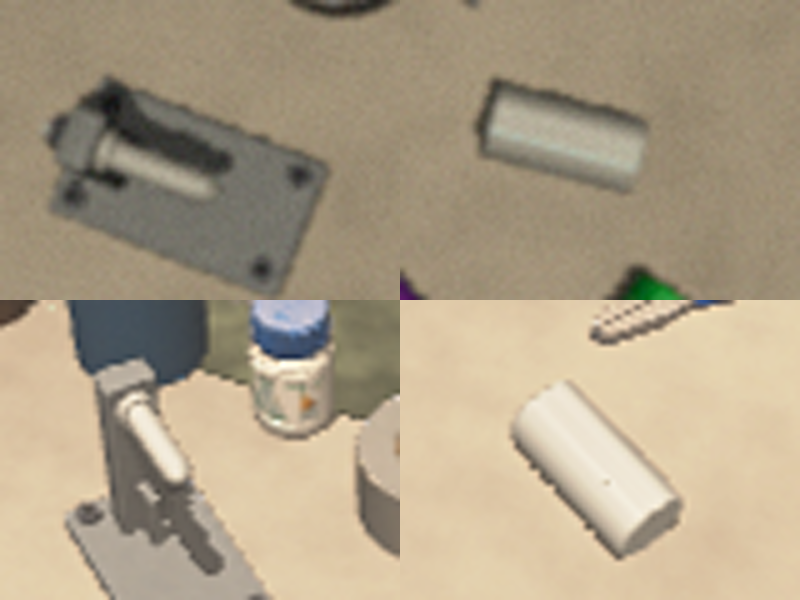

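Crop: the pin leaves the upright towards -y and slightly -x. The grey bar lies almost parallel to it. Its -y end face (lower right in the scene crop) looks solid, so the hole should be at the +y end, facing the pin. I'll fit the stand better and start moving to get a wrist view.

Run:
```python
from h import *
for n in("top","scene"):
    c=load(n+"0");W=cloud(c)
    P=W.reshape(-1,3);g=(abs(P[:,0]-.535)<.08)&(abs(P[:,1]-.1)<.1)
    hsv=cv2.cvtColor(c["pixels"],cv2.COLOR_RGB2HSV).reshape(-1,3)
    B=P[g&(P[:,2]>.007)&(P[:,2]<.023)&(hsv[:,1]<45)]
    m=cv2.minAreaRect(B[:,:2].astype(np.float32));print(n,"base",len(B),m, np.median(B[:,2]))
    q=P[g&(P[:,2]>.100)&(P[:,2]<.1165)]
    d=np.array([-.27,-.963]);u=q[:,:2]@d; print(np.round([u.min(),u.max()],4))
    q=q[u>u.max()-.045]; vx,vy,x0,y0=cv2.fitLine(q[:,:2].astype(np.float32),cv2.DIST_HUBER,0,.01,.01).ravel()
    print("pin",np.degrees(np.arctan2(vy,vx)),x0,y0,"tip u",(q[:,:2]@d).max(),np.percentile(q[:,2],[50,95]))
    T=P[g&(P[:,2]>.1175)&(P[:,2]<.13)];print("upr",len(T),cv2.minAreaRect(T[:,:2].astype(np.float32)),np.median(T[:,2]))
```

```text
top base 1067 ((0.5526399612426758, 0.11495647579431534), (0.12862642109394073, 0.07523678988218307), 67.95655059814453) 0.01150330042259351
[-0.3205 -0.2297]
pin 66.847466 0.5497836 0.10793364 tip u -0.22973042900122856 [0.11018864 0.11469093]
upr 93 ((0.5664067268371582, 0.14909261465072632), (0.020796068012714386, 0.02951875887811184), 70.31466674804688) 0.12050884367588166
scene base 888 ((0.5546604990959167, 0.11173158138990402), (0.1320222169160843, 0.0755843073129654), 67.95095825195312) 0.01267177009441195
[-0.3059 -0.2276]
pin 69.91201 0.55021775 0.10569231 tip u -0.22758100524787928 [0.11108914 0.11501075]
upr 66 ((0.5687893629074097, 0.14641599357128143), (0.023290133103728294, 0.030399538576602936), 73.15459442138672) 0.12152861543050669
```

Emit:
jog_arm([
  [0, 0, -0.187, 2, -4, 1.2, 1],
  [0, 0, -0.187, 3.8, -4, 1.2, 1],
  [0, 0, -0.187, 3.8, -4, 1.2, 1],
  [0, 0, -0.187, 3.8, -4, 1.2, 1],
  [0, 0, -0.187, 3.8, -4, 1.2, 1],
  [0, 0, -0.187, 3.8, -4, 1.2, 1],
  [0, 0, -0.187, 3.8, -4, 0, 1],
  [0, 0, -0.187, 3.8, -4, 0, 1],
  [0, 0, 0, 3.8, -4, 0, 1],
  [0, 0, 0, 2, -4, 0, 1],
])

```text
time: 1.35
ee_pos: [0.5132, 0.0692, 0.3026]
orientation: [-1.571, 0.001, -0.269]
force: [-0.1, 0.9, -0.1]
finger_gap: 0.0854
```

```bash
cat >> h.py <<'E'
from scipy.spatial.transform import Rotation as Ro
def wrist(name):
    from plant import ctrl
    s=ctrl.observe();c=ctrl.camera("wrist")
    T=np.eye(4);T[:3,:3]=Ro.from_euler("xyz",s["orientation"]).as_matrix();T[:3,3]=s["ee_pos"]
    c["camera_from_world"]=np.linalg.inv(T@c["hand_eye"]);np.savez(f"pics/{name}.npz",**c)
    cv2.imwrite(f"pics/{name}.png",c["pixels"][...,::-1]);return c,s
E
python3 - <<'E'
from h import *
c,s=wrist("w1");print(s["qpos"].round(3),s["time"],np.round(c["hand_eye"],3).tolist(),c["K"][0].tolist())
P=cloud(c).reshape(-1,3);g=(abs(P[:,0]-.55)<.08)&(abs(P[:,1]-.11)<.09)
hsv=cv2.cvtColor(c["pixels"],cv2.COLOR_RGB2HSV).reshape(-1,3)
print("bench",np.nanmedian(P[abs(P[:,2])<.005][:,2]))
B=P[g&(P[:,2]>.007)&(P[:,2]<.023)&(hsv[:,1]<45)]
print("base",len(B),cv2.minAreaRect(B[:,:2].astype(np.float32)),np.median(B[:,2]))
d=np.array([-.3755,-.9268]);e=np.array([-d[1],d[0]])
q=P[g&(P[:,2]>.100)&(P[:,2]<.1165)];r=q[:,:2]-[.5626,.1355];u=r@d
for a in range(0,56,6):
    k=q[(u>a/1e3)&(u<(a+6)/1e3)]
    if len(k): 
        w=(k[:,:2]-[.5626,.1355])@e; print(a,len(k),np.round([w.min(),w.max(),(w.min()+w.max())/2,np.percentile(k[:,2],97)],4))
print("umax",u.max())
T=P[g&(P[:,2]>.1175)&(P[:,2]<.13)];print("upr",len(T),cv2.minAreaRect(T[:,:2].astype(np.float32)),np.median(T[:,2]))
E
```

```text
[ 0.134  0.254  0.198  1.515 -0.     1.973] 1.35 [[1.0, -0.0, 0.001, 0.0], [-0.001, -0.267, 0.964, -0.143], [-0.0, -0.964, -0.267, 0.067], [0.0, 0.0, 0.0, 1.0]] [327.65474801711986, 0.0, 276.5214843588309]
bench 0.0004770233727395823
base 4297 ((0.5538178086280823, 0.11314581334590912), (0.130135178565979, 0.07595811039209366), 68.05990600585938) 0.012183979662512834
0 96 [-0.0073  0.0074  0.      0.1137]
6 96 [-7.300e-03  7.400e-03  1.000e-04  1.135e-01]
12 94 [-7.200e-03  7.400e-03  1.000e-04  1.135e-01]
18 93 [-7.300e-03  7.500e-03  1.000e-04  1.136e-01]
24 91 [-0.0074  0.0074  0.      0.1136]
30 87 [-7.300e-03  7.100e-03 -1.000e-04  1.134e-01]
36 89 [-7.300e-03  7.500e-03  1.000e-04  1.136e-01]
42 85 [-7.200e-03  7.300e-03  1.000e-04  1.132e-01]
48 56 [-6.400e-03  6.100e-03 -1.000e-04  1.121e-01]
umax 0.05368917686471289
upr 633 ((0.568356454372406, 0.149360790848732), (0.018032994121313095, 0.03006563149392605), 67.98206329345703) 0.1218605253328115
```

View pics/w1.png

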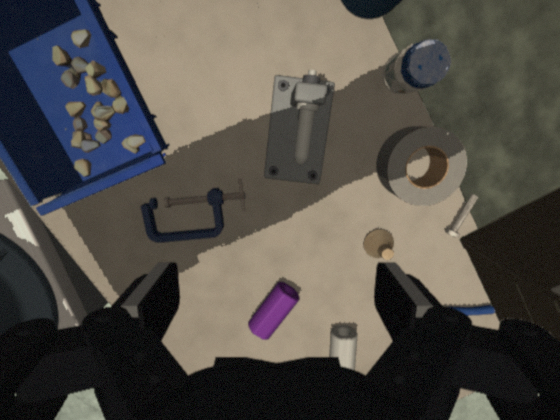

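Wrist view: pin at (305,135), agreeing with the stand fit to 0.3 mm. The grey bar shows at (343,345) with its +y end at (343,327). I'll enlarge that end for free and also start the half-turn of the wrist. That half-turn keeps J6 near 0 for the final upright pose.

Run:
```python
from h import *
c=load("w1");a=c["pixels"][310:370,320:370,::-1]
cv2.imwrite("pics/w1c.png",cv2.resize(cv2.convertScaleAbs(a,alpha=1.6),None,fx=9,fy=9,interpolation=cv2.INTER_CUBIC))
P=cloud(c)[310:355,325:362];print(np.round(P[12:22,18,:],3))
```

```text
[[ 0.551 -0.184  0.001]
 [ 0.55  -0.187  0.   ]
 [ 0.55  -0.188 -0.   ]
 [ 0.549 -0.187  0.004]
 [ 0.549 -0.187  0.007]
 [ 0.548 -0.188  0.007]
 [ 0.548 -0.189  0.009]
 [ 0.548 -0.19   0.009]
 [ 0.547 -0.192  0.009]
 [ 0.547 -0.193  0.01 ]]
```

View pics/w1c.png

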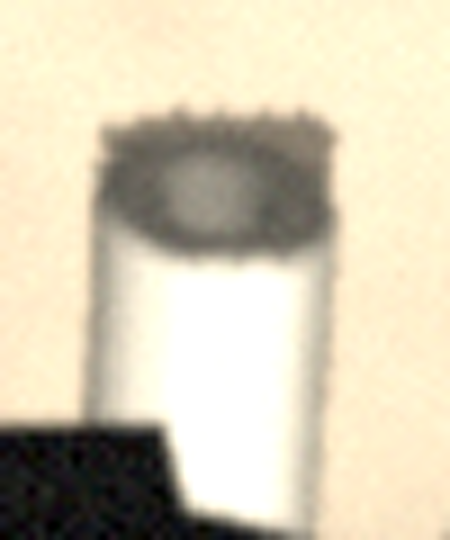

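Emit:
jog_arm([
  [0, 0, 0.185, 0.2, -2.5, 0, 1],
  [0, 0, 0.185, 0.2, -2.5, 0, 1],
  [0, 0, 0.185, 0.2, -2.5, 0, 1],
  [0, 0, 0.185, 0.2, -2.5, 0, 1],
  [0, 0, 0.185, 0.2, -2.5, 0, 1],
  [0, 0, 0.185, 0.2, -2.5, 0, 1],
  [0, 0, 0.185, 0.2, -2.5, 0, 1],
  [0, 0, 0.185, 0.2, -2.5, 0, 1],
  [0, 0, 0.185, 0, -2.5, 0, 1],
  [0, 0, 0.185, 0, -2.5, 0, 1],
])

```text
time: 2.65
ee_pos: [0.5279, -0.1798, 0.303]
orientation: [-1.57, -0.0, 1.588]
force: [-0.0, -1.0, -0.3]
finger_gap: 0.0854
```

Emit:
jog_arm([
  [0, 0, 0.185, 0, -1, -1, 1],
  [0, 0, 0.185, 0, 0, -1, 1],
  [0, 0, 0.185, 0, 0, -1, 1],
  [0, 0, 0.185, 0, 0, -1, 1],
  [0, 0, 0.185, 0, 0, -1, 1],
  [0, 0, 0.185, 0, 0, -1, 1],
  [0, 0, 0.185, 0, 0, -1, 1],
  [0, 0, 0, 0, 0, 0, 1],
])

```text
time: 3.65
ee_pos: [0.5275, -0.1889, 0.2325]
orientation: [-1.571, -0.002, 2.876]
force: [-0.1, 0.7, -0.3]
finger_gap: 0.0854
```

The crop shows a concentric round hole in the +y end face, at crop pixel (210,190), so the hole faces the pin. Next I measure the bar from close up.

Run:
```python
from h import *
c,s=wrist("w2");P=cloud(c).reshape(-1,3);print(s["qpos"].round(3))
g=(abs(P[:,0]-.5355)<.04)&(abs(P[:,1]+.225)<.06)&(P[:,2]<.06)
for lo in(.012,.03):
    Q=P[g&(P[:,2]>lo)];print(len(Q),cv2.minAreaRect(Q[:,:2].astype(np.float32)),Q[:,2].max(),np.median(Q[:,2]))
Q=P[g&(P[:,2]>.033)];d=np.array([np.cos(1.3055),np.sin(1.3055)]);e=np.array([-d[1],d[0]]);r=Q[:,:2]-[.5355,-.225]
print(np.percentile(r@d,[0,1,99,100]),np.percentile(r@e,[0,1,99,100]))
```

```text
[-0.344  0.342  0.14   1.371  0.    -1.649]
2847 ((0.5372262001037598, -0.22544576227664948), (0.0797802284359932, 0.03907333314418793), 74.78929901123047) 0.03853004852429448 0.035163798786373435
2383 ((0.5366103649139404, -0.2254168689250946), (0.07946450263261795, 0.03344808518886566), 75.12000274658203) 0.03853004852429448 0.03556627887758995
[-0.03971951 -0.03968183  0.03845811  0.03903528] [-0.01566248 -0.01486728  0.01167282  0.01370591]
```

View pics/w2.png

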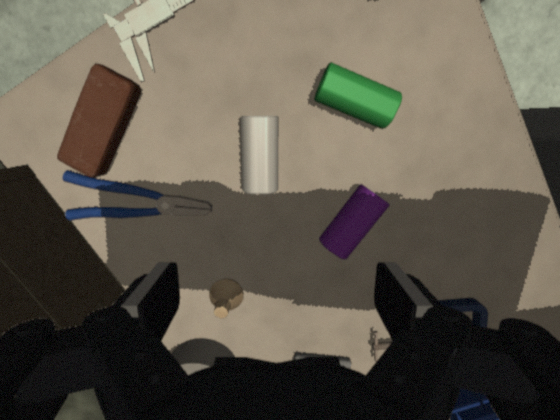

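Bar centre is (0.5365,-0.2254) with yaw 75°, in agreement across the three cameras and the given sizes. The finger lanes (columns 205–315, rows 140–170) are clear. Descending.

Emit:
jog_arm([
  [0, 0, 0, 0.4, -2, -1, 1],
  [0, 0, 0, 0.4, -2, -2, 1],
  [0, 0, 0, 0, 0, -4, 1],
  [0, 0, 0, 0, 0, -4, 1],
  [0, 0, 0, 0, 0, -4, 1],
  [0, 0, 0, 0, 0, -3, 1],
  [0, 0, 0, 0, 0, -2, 1],
  [0, 0, 0, 0, 0, -1.5, 1],
  [0, 0, 0, 0, 0, -1, 1],
  [0, 0, 0, 0, 0, 0, 1],
])

```text
time: 4.95
ee_pos: [0.5359, -0.2292, 0.0079]
orientation: [-1.571, -0.001, 2.876]
force: [0.3, 0.1, 0.4]
finger_gap: 0.0855
```

Emit:
jog_arm([
  [0, 0, 0, 0, 0, -0.3, 0.3],
  [0, 0, 0, 0, 0, 0, -0.4],
  [0, 0, 0, 0, 0, 0, -1],
  [0, 0, 0, 0, 0, 0, -1],
  [0, 0, 0, 0, 0, 0, -1],
])

```text
time: 5.58
ee_pos: [0.5363, -0.2292, 0.006]
orientation: [-1.571, 0.001, 2.877]
force: [-1.9, -0.3, 6.7]
finger_gap: 0.0382
```

Emit:
jog_arm([
  [0, 0, 0, 0, 0, 0, -1],
  [0, 0, 0, 0, 0, 0, -1],
])

```text
time: 5.82
ee_pos: [0.5363, -0.2292, 0.006]
orientation: [-1.571, 0.001, 2.877]
force: [-2.4, 0.7, 6.8]
finger_gap: 0.0378
```

Run:
```python
from h import *
c,s=wrist("w3");print(s["finger_gap"],s["ee_pos"],s["force"])
```

```text
0.03779373757013576 [ 0.53633996 -0.22919066  0.00604605] [-2.43619618  0.67316171  6.75637439]
```

View pics/w3.png

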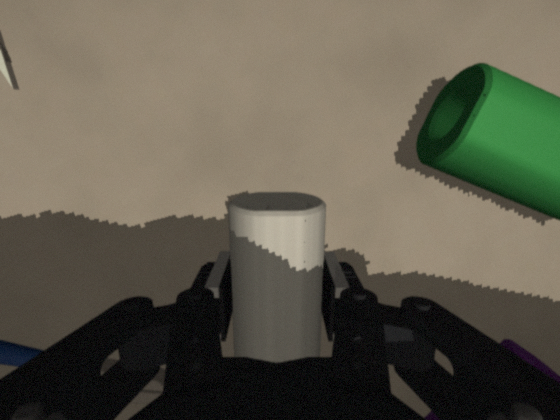

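The pads sit slightly above the bar's diameter: the gap is 37.8 mm and creeping, with an upward force of 6.8 N. I'll open slightly, go 5 mm lower and re-grip.

Emit:
jog_arm([
  [0, 0, 0, 0, 0, 0, 0.4],
  [0, 0, 0, 0, 0, 0, 0.4],
  [0, 0, 0, 0, 0, -0.5, 0.4],
  [0, 0, 0, 0, 0, 0, 0.4],
])

```text
time: 6.38
ee_pos: [0.5357, -0.2289, -0.0003]
orientation: [-1.571, -0.001, 2.877]
force: [1.2, 0.5, -0.4]
finger_gap: 0.0598
```

Emit:
jog_arm([
  [0, 0, 0, 0, 0, 0, -0.3],
  [0, 0, 0, 0, 0, 0, -1],
  [0, 0, 0, 0, 0, 0, -1],
  [0, 0, 0, 0, 0, 0, -1],
])

```text
time: 6.88
ee_pos: [0.5361, -0.2291, 0.0006]
orientation: [-1.571, 0.0, 2.877]
force: [-1.3, 0.8, 5.5]
finger_gap: 0.0382
```

Emit:
jog_arm([
  [0, 0, 0, 0, 0, 0, -1],
  [0, 0, 0, 0, 0, 0.5, -1],
  [0, 0, 0, 0, 0, 1, -1],
  [0, 0, 0, 0, 0, 1, -1],
  [0, 0, 0, 0, 0, 0, -1],
])

```text
time: 7.5
ee_pos: [0.5368, -0.2294, 0.0265]
orientation: [-1.571, 0.002, 2.877]
force: [-0.6, 0.1, -2.5]
finger_gap: 0.0381
```

```bash
cat >> h.py <<'E'
def held(name,scene=True):
    c,s=wrist(name);R=Ro.from_euler("xyz",s["orientation"]).as_matrix()
    P=cloud(c).reshape(-1,3);L=(P-s["ee_pos"])@R  # tool coords
    print("t",s["time"],"ee",s["ee_pos"].round(4),"F",s["force"].round(1),"gap",round(s["finger_gap"],4))
    m=(abs(L[:,0])<.016)&(abs(L[:,2])<.06)&(L[:,1]>-.05)&(L[:,1]<.005);Q=L[m]
    return c,s,Q
E
python3 - <<'E'
from h import *
c,s,Q=held("w4")
print(len(Q));h=Q[Q[:,2]>.015]
A=np.c_[h[:,2],np.ones(len(h))];t=h[abs(h[:,0])<.008]
print("zmax",Q[:,2].max(),"top-surface y by z:",[(round(a,3),round(float(np.median(t[abs(t[:,2]-a)<.003][:,1])),4)) for a in np.arange(.015,.05,.006) if (abs(t[:,2]-a)<.003).any()])
L=Q[Q[:,1]>-.045];print("x centre",[ (round(float(a),3),np.round(np.percentile(Q[abs(Q[:,2]-a)<.003][:,0],[1,99]),4)) for a in (.02,.03)])
E
```

```text
t 7.5 ee [ 0.5368 -0.2294  0.0265] F [-0.6  0.1 -2.5] gap 0.0381
13614
zmax 0.03700580309900596 top-surface y by z: [(np.float64(0.015), -0.0355), (np.float64(0.021), -0.0355), (np.float64(0.027), -0.0355), (np.float64(0.033), -0.0354), (np.float64(0.039), -0.0223)]
x centre [(0.02, array([-0.0156,  0.0155])), (0.03, array([-0.0156,  0.0156]))]
```

Held and level: bar axis 17.5 mm behind the TCP, middle 3.5 mm towards the hole side, weight about 2.5 N. I'll bring it in line with the pin, 26 mm short of the nose.

Emit:
jog_arm([
  [0, 0, 0, 0, 0, 3, -1],
  [0, 0, 0, 0, 0, 3.15, -1],
  [0, 0, -0.03, -0.34, 3, 0, -1],
  [0, 0, -0.03, -0.34, 4.5, 0, -1],
  [0, 0, -0.03, -0.34, 4.5, 0, -1],
  [0, 0, -0.03, -0.34, 4.5, 0, -1],
  [0, 0, 0, -0.34, 4.5, 0, -1],
  [0, 0, 0, -0.34, 4, 0, -1],
  [0, 0, 0, 0, 0, 0, -1],
  [0, 0, 0, 0, 0, 0, -1],
])

```text
time: 8.8
ee_pos: [0.5155, 0.0207, 0.0866]
orientation: [-1.57, -0.0, 2.757]
force: [-0.3, -1.0, -1.6]
finger_gap: 0.0386
```

Run:
```python
from h import *
from plant import ctrl
c,s,Q=held("w5");t=Q[(abs(Q[:,0])<.008)&(Q[:,2]>.015)]
print("solid end z",Q[:,2].max(),"flat y",np.median(t[:,1]),s["orientation"],s["qpos"].round(2))
R=Ro.from_euler("xyz",s["orientation"]).as_matrix();mid=s["ee_pos"]+R@[0,-.0175,Q[:,2].max()-.04]
d=np.array([np.cos(np.radians(-112)),np.sin(np.radians(-112)),0]);e=np.array([-d[1],d[0],0])
r=mid-[.5627,.1355,.1055];print("along",r@d,"lateral(e)",r@e,e.round(3),"dz",r[2])
c=ctrl.camera("scene");cv2.imwrite("pics/s5.png",cv2.resize(c["pixels"][130:250,190:350,::-1],None,fx=5,fy=5,interpolation=cv2.INTER_CUBIC));np.savez("pics/s5.npz",**c)
W=cloud(c).reshape(-1,3);r=W-[.5627,.1355,.1055]
m=(abs(r@e)<.03)&(r@d>.07)&(r@d<.17)&(abs(r[:,2])<.0215)
q=r[m];print("scene near end along",np.percentile(q@d,[1,99]),"lateral",np.percentile(q@e,[1,50,99]),"z",np.percentile(q[:,2],[50,95,99]))
```

```text
t 8.8 ee [0.5155 0.0207 0.0866] F [-0.3 -1.  -1.6] gap 0.0386
solid end z 0.03694918246294135 flat y -0.03521068213837269 [-1.57045389e+00 -2.12918859e-04  2.75745863e+00] [ 0.04  0.32 -0.27  0.98 -0.   -1.15]
along 0.12101515899265303 lateral(e) -0.0007431243153785311 [ 0.927 -0.375  0.   ] dz -0.0013875944524948808
scene near end along [0.10335958 0.16214195] lateral [-0.02878482 -0.00038537  0.02681371] z [0.01294764 0.01871892 0.02028235]
```

View pics/s5.png

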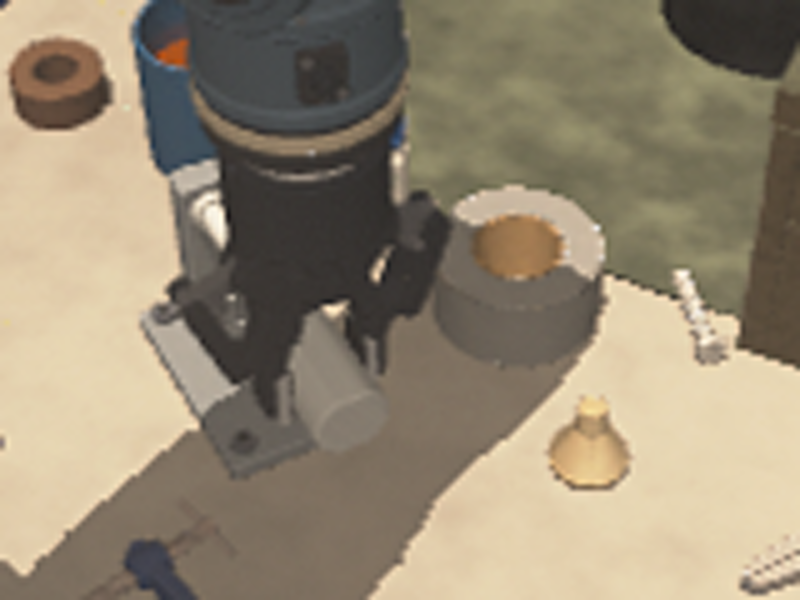

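The solid end faces the camera and the arm is clear of everything. I'll correct +0.7 mm lateral and +1.2 mm height, then advance past the nose (the middle to about 86 mm out).

Emit:
jog_arm([
  [0, 0, 0, 0.065, -0.026, 0.12, -1],
  [0, 0, 0, 0.375, 0.927, 0, -1],
  [0, 0, 0, 0.375, 0.927, 0, -1],
  [0, 0, 0, 0.187, 0.463, 0, -1],
  [0, 0, 0, 0.187, 0.463, 0, -1],
  [0, 0, 0, 0.187, 0.463, 0, -1],
  [0, 0, 0, 0, 0, 0, -1],
])

```text
time: 9.78
ee_pos: [0.5295, 0.0534, 0.088]
orientation: [-1.571, -0.0, 2.757]
force: [0.1, -0.1, -2.1]
finger_gap: 0.038
```

There is no contact force with the middle now at 86 mm, less than the 94 mm at which a solid end would stop. The nose is in the hole, so I continue.

Emit:
jog_arm([
  [0, 0, 0, 0.375, 0.927, 0, -1],
  [0, 0, 0, 0.375, 0.927, 0, -1],
  [0, 0, 0, 0.375, 0.927, 0, -1],
  [0, 0, 0, 0.375, 0.927, 0, -1],
  [0, 0, 0, 0, 0, 0, -1],
])

```text
time: 10.4
ee_pos: [0.5447, 0.0909, 0.0879]
orientation: [-1.571, -0.0, 2.758]
force: [-0.9, 0.2, -3.0]
finger_gap: 0.0383
```

```bash
cat > st.py <<'E'
from h import *
import sys
c,s,Q=held(sys.argv[1]);t=Q[(abs(Q[:,0])<.008)&(Q[:,2]>.015)]
R=Ro.from_euler("xyz",s["orientation"]).as_matrix();ze=np.percentile(Q[:,2],99.5);mid=s["ee_pos"]+R@[0,np.median(t[:,1])+.018,ze-.04]
d=np.array([np.cos(np.radians(-112)),np.sin(np.radians(-112)),0]);e=np.array([-d[1],d[0],0])
r=mid-[.5627,.1355,.105];print("end z",ze,"flat y",np.median(t[:,1]),"along",r@d,"lat",r@e,"dz",r[2],s["orientation"].round(3))
E
python3 st.py w6
```

```text
t 10.4 ee [0.5447 0.0909 0.0879] F [-0.9  0.2 -3. ] gap 0.0383
end z 0.036730542556560226 flat y -0.035215351338654395 along 0.04484784010902038 lat -2.7287737168178938e-05 dz 0.00012641912673841404 [-1.571 -0.     2.758]
```

4.8 mm left. I'll push to the shoulder in small steps until force builds up.

Emit:
jog_arm([
  [0, 0, 0, 0.113, 0.278, 0, -1],
  [0, 0, 0, 0.037, 0.093, 0, -1],
  [0, 0, 0, 0.037, 0.093, 0, -1],
  [0, 0, 0, 0, 0, 0, -1],
])

```text
time: 10.95
ee_pos: [0.5463, 0.0948, 0.088]
orientation: [-1.571, 0.0, 2.757]
force: [-0.8, -0.1, -3.8]
finger_gap: 0.0378
```

```bash
python3 st.py w7
```

```text
t 10.95 ee [0.5463 0.0948 0.088 ] F [-0.8 -0.1 -3.8] gap 0.0378
end z 0.03672950931154496 flat y -0.03520181091709282 along 0.04064349904165959 lat 3.9031618119110474e-05 dz 0.00022331130035421753 [-1.571  0.     2.757]
```

Emit:
jog_arm([
  [0, 0, 0, 0.037, 0.093, 0, -1],
  [0, 0, 0, 0.037, 0.093, 0, -1],
  [0, 0, 0, 0, 0, 0, -1],
])

```text
time: 11.38
ee_pos: [0.5466, 0.0957, 0.0878]
orientation: [-1.569, 0.0, 2.756]
force: [-2.1, -8.4, -0.9]
finger_gap: 0.0381
```

The push meets the shoulder at about 8.7 N, so it is home. Releasing.

Emit:
jog_arm([
  [0, 0, 0, -0.02, -0.05, -0.1, -1],
  [0, 0, 0, 0, 0, 0, -0.2],
  [0, 0, 0, 0, 0, 0, 0.1],
  [0, 0, 0, 0, 0, 0, 0.3],
  [0, 0, 0, 0, 0, 0, 0.3],
  [0, 0, 0, 0, 0, 0, 0.3],
  [0, 0, 0, 0, 0, 0, 0.3],
  [0, 0, 0, 0, 0, 0, 0.3],
])

```text
time: 12.38
ee_pos: [0.5468, 0.0962, 0.087]
orientation: [-1.571, 0.0, 2.757]
force: [0.5, 0.1, -0.1]
finger_gap: 0.0555
```

```bash
python3 st.py w8
```

```text
t 12.375 ee [0.5468 0.0962 0.087 ] F [ 0.5  0.1 -0.1] gap 0.0555
end z 0.03749791325365073 flat y -0.034028588199851495 along 0.039914030483679176 lat 3.046375190533646e-05 dz -0.0019666125822381114 [-1.571  0.     2.757]
```

View pics/w8.png

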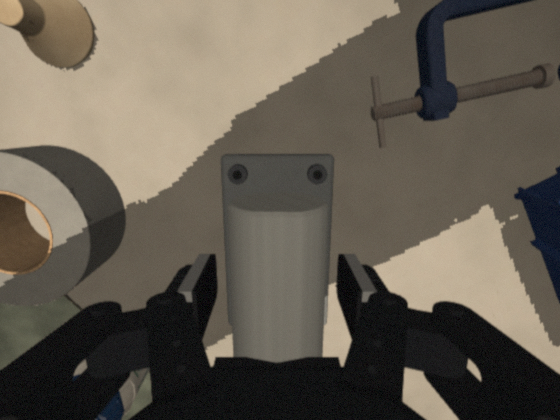

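The bar hangs home: 39.9 mm out, 2 mm low, gaps visible to both fingers (columns 217–228 and 328–340), no force. I'll hold still a bit longer, then re-grip, ease it up 1.6 mm and pull back.

Emit:
jog_arm([
  [0, 0, 0, 0, 0, 0, 0.3],
  [0, 0, 0, 0, 0, 0, 0.3],
  [0, 0, 0, 0, 0, 0, 0.3],
  [0, 0, 0, 0, 0, 0, 0.3],
  [0, 0, 0, 0, 0, -0.15, 0.3],
  [0, 0, 0, 0, 0, 0, -0.3],
  [0, 0, 0, 0, 0, 0, -1],
  [0, 0, 0, 0, 0, 0, -1],
  [0, 0, 0, 0, 0, 0, -1],
  [0, 0, 0, 0, 0, 0, -1],
])

```text
time: 13.68
ee_pos: [0.547, 0.0961, 0.0856]
orientation: [-1.571, 0.0, 2.757]
force: [-0.1, -1.5, 4.7]
finger_gap: 0.0384
```

Emit:
jog_arm([
  [0, 0, 0, 0, 0, 0.16, -1],
  [0, 0, 0, -0.187, -0.463, 0, -1],
  [0, 0, 0, -0.187, -0.463, 0, -1],
  [0, 0, 0, -0.375, -0.927, 0, -1],
  [0, 0, 0, 0, 0, 0, -1],
])

```text
time: 14.3
ee_pos: [0.539, 0.0768, 0.0871]
orientation: [-1.571, -0.0, 2.756]
force: [0.3, 0.3, -2.2]
finger_gap: 0.0383
```

```bash
python3 st.py w9
```

```text
t 14.3 ee [0.539  0.0768 0.0871] F [ 0.3  0.3 -2.2] gap 0.0383
end z 0.037448343727604014 flat y -0.035356181557790696 along 0.06075597537926659 lat -6.86423460092101e-06 dz -0.0005611062119298266 [-1.571 -0.     2.756]
```

Emit:
jog_arm([
  [0, 0, 0, -0.375, -0.927, 0, -1],
  [0, 0, 0, -0.56, -1.39, 0, -1],
  [0, 0, 0, -0.75, -1.854, 0, -1],
  [0, 0, 0, -0.75, -1.854, 0, -1],
  [0, 0, 0, -0.5, -1, 1, -1],
  [0, 0, -0.1, -1, 0, 4, -1],
  [0, 0, -0.18, -1, 0, 4, -1],
  [0, 0, -0.18, -1, 0, 4, -1],
  [0, 0, -0.18, -1, 0, 4, -1],
  [0, 0, -0.18, -1, 0, 4, -1],
])

```text
time: 15.6
ee_pos: [0.4593, 0.007, 0.2993]
orientation: [-1.572, 0.0, 1.931]
force: [1.2, 0.1, -2.6]
finger_gap: 0.0381
```

Emit:
jog_arm([
  [0, 0, -0.18, -1, 0, 2, -1],
  [0, 0, -0.187, 0, 0, 0, -1],
  [0, -0.1, 0, 0, 0, 0, -1],
  [0, -0.15, 0, 0, 0, 0, -1],
  [0, -0.15, 0, 0, 0, 0, -1],
  [0, -0.15, 0, 0, 0, 0, -1],
  [0, -0.15, 0, 0, 0, 0, -1],
  [0, 0, 0, 0, 0, 0, -1],
])

```text
time: 16.6
ee_pos: [0.4468, 0.0071, 0.315]
orientation: [-2.269, -0.0, 1.57]
force: [0.8, 0.1, -2.2]
finger_gap: 0.038
```

Run:
```python
from plant import ctrl
from h import *
s=ctrl.observe();print(s["qpos"].round(3));R=Ro.from_euler("xyz",s["orientation"]).as_matrix();print((R).round(3),s["ee_pos"])
```

```text
[ 0.029 -0.527 -0.694  0.706 -0.019  0.023]
[[ 0.001  0.643 -0.766]
 [ 1.    -0.     0.001]
 [ 0.    -0.766 -0.643]] [0.44679403 0.0070741  0.31496691]
```

The hole direction is now (0.77, 0, 0.64), on its way up. I'll finish the pitch while moving outward, to stay off the J2/J3 limits.

Emit:
jog_arm([
  [0, -0.1, 0, 2.5, 0, 0.5, -1],
  [0, -0.15, 0, 2.5, 0, 0.5, -1],
  [0, -0.15, 0, 2.5, 0, 0.5, -1],
  [0, -0.15, 0, 2.5, 0, 0.5, -1],
  [0, -0.15, 0, 2.5, 0, 0.5, -1],
  [0, -0.17, 0, 1.5, 0, 0.5, -1],
  [0, 0, 0, 0, 0, 0, -1],
  [0, 0, 0, 0, 0, 0, -1],
])

```text
time: 17.6
ee_pos: [0.6033, 0.0084, 0.3822]
orientation: [-2.941, -0.0, 1.57]
force: [-0.0, -0.5, -2.1]
finger_gap: 0.038
```

Run:
```python
from plant import ctrl
from h import *
s=ctrl.observe();print(s["qpos"].round(3),s["joint_velocities"].round(3));R=Ro.from_euler("xyz",s["orientation"]).as_matrix();print("hole dir",(-R[:,2]).round(3),s["ee_pos"],s["finger_gap"],s["force"])
c=ctrl.camera("scene");cv2.imwrite("pics/s10.png",c["pixels"][...,::-1]);t=ctrl.camera("top")
a=c["pixels"][...,::-1];b=t["pixels"][60:340,200:400,::-1];b=cv2.resize(b,(300,420));cv2.imwrite("pics/end.png",cv2.resize(np.hstack([a[:,100:600],b]),(800,442)))
```

```text
[ 0.03  -0.361 -1.129 -0.568 -0.03   0.006] [ 0.002 -0.033 -0.021 -0.009 -0.003 -0.   ]
hole dir [ 0.199 -0.001  0.98 ] [0.60325021 0.00836686 0.38219694] 0.03800893072568382 [-0.02586644 -0.54808975 -2.06651145]
```

View pics/end.png

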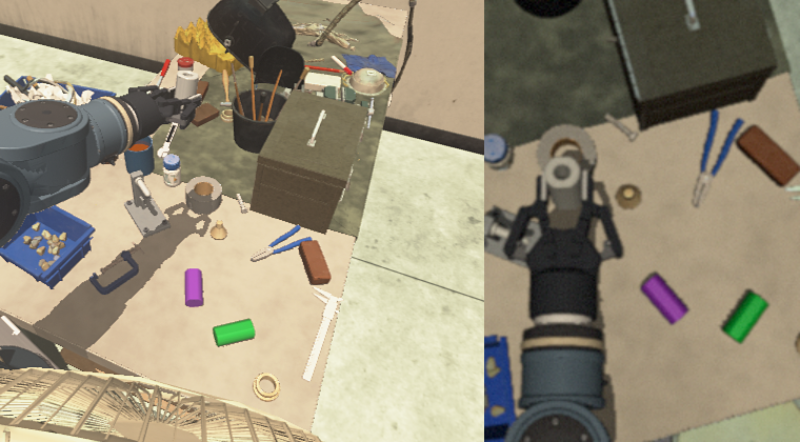

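The top view shows the hole facing up (565,172), and the neighbours are undisturbed. 0.2 rad of tilt remains. J3 is close to its limit, so I extend outward first and then finish the pitch.

Emit:
jog_arm([
  [0, 0, 0, 1.5, 0, 0, -1],
  [0, 0, 0, 2, 0, 0, -1],
  [0, -0.05, 0, 2, 0, 0, -1],
  [0, -0.05, 0, 2, 0, 0, -1],
  [0, -0.05, 0, 1, 0, 0, -1],
  [0, -0.05, 0, 0.5, 0, 0, -1],
  [0, 0, 0, 0, 0, 0, -1],
  [0, 0, 0, 0, 0, 0, -1],
  [0, 0, 0, 0, 0, 0, -1],
])

```text
time: 18.82
ee_pos: [0.6935, 0.0085, 0.3852]
orientation: [3.138, -0.001, 1.57]
force: [-0.3, -0.3, -2.3]
finger_gap: 0.0383
```

Run:
```python
from plant import ctrl
from h import *
c,s=wrist("w11");print(s["time"],s["qpos"].round(3),s["joint_velocities"].round(3));R=Ro.from_euler("xyz",s["orientation"]).as_matrix();print("hole dir",(-R[:,2]).round(3),s["ee_pos"],s["finger_gap"],s["force"])
L=(cloud(c).reshape(-1,3)-s["ee_pos"])@R
m=(abs(L[:,0])<.008)&(L[:,2]>.012)&(L[:,2]<.034)&(L[:,1]<.005)&(L[:,1]>-.06);q=L[m]
print("solid-end z",np.percentile(L[(abs(L[:,0])<.016)&(abs(L[:,1]+.02)<.02)&(abs(L[:,2])<.06)][:,2],99.5),"flat fit y=az+b",np.polyfit(q[:,2],q[:,1],1))
t=ctrl.camera("top");T=cloud(t);z=T[...,2];v=z[(abs(T[...,0]-s["ee_pos"][0])<.04)&(abs(T[...,1]-s["ee_pos"][1])<.025)];print("top z",np.nanpercentile(v,[5,50,95]))
u=t["pixels"];cv2.imwrite("pics/end2.png",cv2.resize(u[140:230,220:340,::-1],None,fx=5,fy=5,interpolation=cv2.INTER_CUBIC))
```

```text
18.825 [ 2.300e-02  7.800e-02 -1.134e+00 -1.215e+00 -2.400e-02  1.000e-03] [-0.001  0.005 -0.002 -0.014 -0.001  0.001]
hole dir [-0.004 -0.001  1.   ] [0.69348352 0.00854947 0.38524315] 0.0383134087489456 [-0.32858967 -0.33712162 -2.30091206]
solid-end z 0.036888331433967116 flat fit y=az+b [ 0.00481253 -0.03586659]
top z [0.00110754 0.3968413  0.42875293]
```

View pics/end2.png

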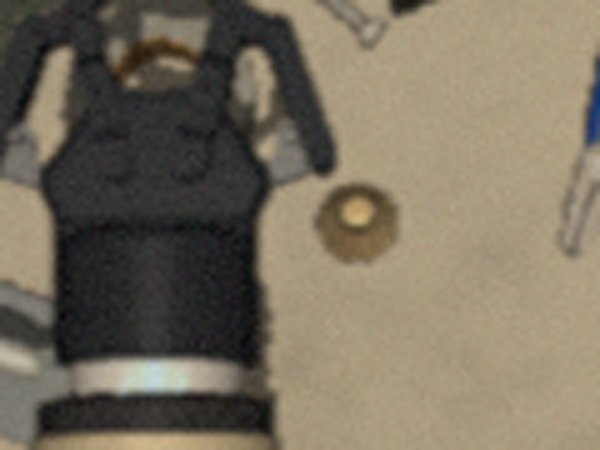

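Upright within 0.3°. J3 sits 0.006 rad from its limit, so I lower 6 cm for margin; height stays ample.

Emit:
jog_arm([
  [0, 0, 0, -0.5, 0, -0.5, -1],
  [0, 0, 0, -0.5, 0, -1, -1],
  [0, 0, 0, -0.5, 0, -1.5, -1],
  [0, 0, 0, -0.5, 0, -1.5, -1],
  [0, 0, 0, 0, 0, -1, -1],
  [0, 0, 0, 0, 0, -0.5, -1],
  [0, 0, 0, 0, 0, 0, -1],
  [0, 0, 0, 0, 0, 0, -1],
  [0, 0, 0, 0, 0, 0, -1],
])

```text
time: 20.05
ee_pos: [0.7093, 0.0094, 0.3426]
orientation: [-3.122, -0.001, 1.569]
force: [-0.7, -0.3, -2.3]
finger_gap: 0.0381
```

Run:
```python
from h import *
c,s=wrist("w12");print(s["time"],s["qpos"].round(3),s["joint_velocities"].round(3));R=Ro.from_euler("xyz",s["orientation"]).as_matrix();print("hole dir",(-R[:,2]).round(3),s["ee_pos"],s["finger_gap"],s["force"])
L=(cloud(c).reshape(-1,3)-s["ee_pos"])@R
q=L[(abs(L[:,0])<.008)&(L[:,2]>.012)&(L[:,2]<.034)&(L[:,1]<.005)&(L[:,1]>-.06)];print(np.polyfit(q[:,2],q[:,1],1))
```

```text
20.05 [ 2.500e-02  2.080e-01 -1.134e+00 -1.323e+00 -2.700e-02  1.000e-03] [ 0.001 -0.002  0.     0.     0.002 -0.001]
hole dir [ 0.019 -0.001  1.   ] [0.70928571 0.00940587 0.34255733] 0.03805499768495355 [-0.69542058 -0.27220714 -2.27495159]
[ 0.00827335 -0.03596558]
```

The arm is still and upright (0.02 rad), and J3 is held by the controller inside its range. Handing in.

```bash
python3 -c "
from plant import ctrl
print(ctrl.sign_off()); s=ctrl.observe(); print(s['time'],s['ee_pos'],s['finger_gap'],s['force'])"
```

```text
the job is handed in; nothing more can be done
None
the job is handed in; nothing more can be done
```

I found the hole in the spacer's +y end, pushed that end home on the gauge pin and let go. I then took the spacer off, turned it hole up, and handed the job in with the gripper holding it. It was handed in at about 20 s of the 61 s allowed; sign-off gives no verdict.

- **On the pin:** it met the shoulder at about 9 N. Let go, it hung with its middle 39.9 mm out and about 2 mm low. There was no force on the tool and visible gaps to both fingers, for over a second.
- **At the end:** the hole axis was within about 0.02 rad of vertical and the bar's middle about 0.34 m over the bench. It was at rest, with the grip gap at 38 mm and about 2.3 N of weight on the wrist.
- **Bystanders:** they looked undisturbed in the views taken just before the end; I did not measure their positions.

**What disagreed or needed mending:**
- **First grip:** it sat slightly above the bar's diameter and crept, so I re-gripped 5 mm lower.
- **Gripper reading:** the gap shows 38 mm on a 40 mm bar.
- **Joint 3:** it finished at -1.134, close to its -1.14 limit. My last move, meant to give it room, did not. The arm stopped about 4 cm further out and 2 cm higher than commanded, still upright and clear.

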